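Load the inspection slide and hold it in the camera notch

TASK

Pour all six nuts from the orange cup into the blue tray of the inspection slide and stand the empty cup upright on the bench. Then grip the slide's black knob and slide the loaded tray towards the camera until you feel its ball click into the notch under the camera, and finish still gripping the knob, holding the tray steady in the notch for the picture. Leave the battery, marker and screwdriver where they are.

Things in the scene. Friction and masses are not known exactly. Their poses are not given: they have to be found in the camera images.
- cup: loose orange plastic cup, open on top, full of the six nuts at the start; 70 mm high, outer diameter 52 mm at the foot, 68 mm at the rim (64 mm at 45 mm hsix), wall 2.5 mm, floor 4 mm, 0.14 kg with the nuts, 0.06 kg empty, slick inside (the nuts slide out once the wall slopes down 20 to 25 deg). Origin: centre of its underside, z up along its axis
- nut0: steel square nut with a round hole, 17x17x8 mm, 13 g, one of six alike; origin at the centre of one flat face, z along its hole
- nut1: steel square nut with a round hole, 17x17x8 mm, 13 g, one of six alike; origin at the centre of one flat face, z along its hole
- nut2: steel square nut with a round hole, 17x17x8 mm, 13 g, one of six alike; origin at the centre of one flat face, z along its hole
- nut3: steel square nut with a round hole, 17x17x8 mm, 13 g, one of six alike; origin at the centre of one flat face, z along its hole
- nut4: steel square nut with a round hole, 17x17x8 mm, 13 g, one of six alike; origin at the centre of one flat face, z along its hole
- nut5: steel square nut with a round hole, 17x17x8 mm, 13 g, one of six alike; origin at the centre of one flat face, z along its hole
- carriage: sliding carriage: plate with a blue open tray, and an upright black knob on a lug on the robot's side. Moves only along the rail, its own y axis (+y leads to the camera; +x from knob to tray); 0.7 kg, drag 1 N, travel 0.30 m, starts within 30 mm of the -y end. Origin at bench hsix below the tray's centre; knob axis at x = -75 mm, y = 0
- tray (a point): centre of the tray's inner floor, 48.5 mm above the bench. Inside the tray measures 105 mm (x, across the rail) by 115 mm (y, along it); its rim is 82 mm above the bench
- knob (a point): middle of the knob's grip, 73 mm above the bench. The knob is an upright cylinder of 20 mm diameter, 58 to 91 mm above the bench, on a lug whose top is at 46 mm; the tray wall (rim at 82 mm) begins 18 mm behind its axis, the other sides are free. A sprung 12 mm ball looks out of the lug's underside, straight under the knob's axis
- notch (a point): detent notch, 10 mm wide, in the top (30 mm high) of the 70 mm steel index bar; y along the rail as the carriage's. Coming on, the ball climbs a ramp 35 to 17 mm before it (3 to 4 N push), runs level (2 N), then from 5 mm before it snaps in, pulling the carriage along. Home: knob axis over this point. Some 10 N push it out; there is no stop beyond, the carriage can travel on
- camera_station: fixed camera stand clamped anywhere along the rail: index bar before the rail, camera with ring light on a post behind it. Origin at bench hsix on the rail's middle line, level with the notch; axes as the carriage's. Camera and post take up x = 45 to 180 mm, y = -35 to 100 mm, to 240 mm high; on the robot's side of the tray it is only 30 mm high
- battery: black and tan block battery, 48x27x17 mm, lying; bystander, leave it where it is
- marker: white marker pen with a blue cap, 14x135x13 mm, lying; bystander, leave it where it is
- driver: small grey screwdriver, 12x103x12 mm, lying; bystander, leave it where it is
Not all that is in view belongs to the job. Leave any purple or turquoise look-alike of the cup alone.

How it is judged:
By the outcome, as a careful person would: the job done as asked, in the order asked, and still so for the second after the job is handed in, while the arm keeps its last pose, push and grip.
It also fails if it takes over 72 s, if anything falls off the work surface, if the arm or the gripper's body presses on something with over 40 N, if the wrist force passes 120 N, or if a joint passes its speed limit or range.

ROBOT

A 6-joint arm with a two-finger parallel gripper is mounted at the origin on a cart in front of the work surface, level with it; the furniture and walls round the work are solid. World frame = base frame: x ahead of the robot, y to its left, z up, the work surface at z = 0. Lengths are in mm, angles in rad, forces in N, time in s.
With the tool pointing down it reaches from about 275 to 725 mm from the base axis. Payload 5.6 kg.
Tool frame: the origin (TCP) lies on the centre line of the jaws, within the pads' length; the fingertips stand 11 mm ahead of it and the grasp point (between the pads) lies 8 mm behind it; z points along the fingers, y is the line along which they close (so a half turn about z gives the same grasp; the last joint's range is limited). The gripper opens to 85 mm and grips with 20 to 120 N. Pads are 22 mm wide; open, the fingers measure 114 mm over their backs; the gripper's body (76 mm by 85 mm) begins 54 mm behind the grasp point. The pads swing forward as they close: fully open they stand 13 mm farther back than shut.
Start: joints at [-1.001, 0.255, 0.108, 0, -1.424, -0.285], TCP at [154.551, -527.832, 242.283] pointing down, gripper open.
Joint ranges: [-2.95, 2.95], [-1.21, 1.97], [-1.09, 1.5], [-2.87, 1.71], [-2.94, -0.07], [-3.05, 3.05]. Speed limits (rad/s): [2.57, 2.57, 3.14, 3.14, 3.14, 3.14].

INTERFACE

Orientations are given as a unit quaternion [x, y, z, w].
In Python, from plant import telemetry, capture, get_calibration, close_job gives the robot as it stands. The module is installed in compiled form; this text tells all that it offers.
- The arm moves only by the shell command python3 -m jog 'ROWS'. ROWS is JSON, a list of rows, each a list of 7 numbers: the shift along the tool's x, y, z normalised to -1 to 1, where 1 is 25 cm, then the turn, a rotation vector about the tool's x, y, z normalised to -1 to 1, where 1 is 0.1 rad, then the opening, from -1 (shut) to 1 (fully open). In form: [[x, y, z, rx, ry, rz, fingers], ...]. A call has exactly 10 rows; each row shifts and turns the commanded pose from where the row before left it, along the tool's axes as they then stand; what a row does not reach is not made up. A row lasts 1/8 s, in which the tool goes at most 62.5 mm and 10.7 degrees, less where a joint would pass 70% of its speed; a pose out of reach is approached as far as the arm can. A call with a number of a shift or a turn outside -1 to 1 is refused whole. A call with a gripper value outside its range is refused whole. The fingers move at their own pace and stop on an object; the grip force is fixed at half the most. Time passes only in rows, so rows that do not move let the fingers close, or fill a call up. It gives the time, the measured TCP pose, the force, the opening and the grip force at its end, in the units of the state.
- telemetry.get_obs(): the state, without advancing time (a new reading comes with each control period).
- capture(name): name is "scene" or "top"; returns (picture, depth): 480x640x3 uint8, blue, green, red; 480x640 float32, mm along the optical axis (not along the pixel's ray), 0 where there is no reading.
- get_calibration(name): a dict with "camera_matrix" (3x3 intrinsics, pixels), "R" (3x3) and "t" (3): a world point X has camera coordinates R X + t. Camera axes: x right, y down, z forward; pixel columns grow to the right and rows downward; lengths in mm; the calibration is good to about 2 mm. A picture is of the moment at which its call begins. get_calibration takes no time and is no camera call.
- close_job(): hands the job in; it is judged then, once.
The state is a dict: "clock": time; "joint_positions": joint angles; "dq": joint speeds; "effort": joint torques, N m; "eef_pos": TCP position; "ee_rot": TCP orientation; "force": force on the tool from outside, world axes, zero at the start; "moment": the same for the moment, N m; "gripper_width": opening from 0.0 (shut) to 1.0 (fully open); "grip_force": force on a finger pad.
Only numpy, scipy, OpenCV 4.12 (cv2) and the standard library are available. Lean on these libraries where they do the work, as an engineer would, in place of code of your own. Each camera call takes 0.05 s, during which the arm holds its last target. There are 200 camera calls.

## Working session

There is one attempt and no reset: what is moved stays moved. The work goes in short steps, Python scripts to look and compute and a shell command to move; the robot and the scene stay as the last step left them, time stands still between calls to the robot, and variables do not carry over. Pictures are saved under pics/ and viewed, at most 10 in all, crops included, and the job is handed in when it is done.

```bash
mkdir -p pics; cat > h.py <<'E'
import numpy as np,cv2
from plant import telemetry,capture,get_calibration
def cap(n):
    im,d=capture(n); c=get_calibration(n)
    return im,d,np.array(c["camera_matrix"]),np.array(c["R"]),np.array(c["t"]).ravel()
def world(d,K,R,t):
    v,u=np.mgrid[0:d.shape[0],0:d.shape[1]]
    P=np.stack([(u-K[0,2])/K[0,0]*d,(v-K[1,2])/K[1,1]*d,d],-1)
    return (P-t)@R
E
python3 - <<'E'
from h import *
for n in("scene","top"):
    im,d,K,R,t=cap(n); cv2.imwrite(f"pics/{n}0.png",im); np.savez(f"{n}0.npz",im=im,d=d,K=K,R=R,t=t)
    print(n,K.round(1).tolist(),R.round(3).tolist(),(-R.T@t).round(1),(d>0).mean())
print(telemetry.get_obs())
E
```

```text
scene [[572.4, 0.0, 313.3], [0.0, 572.4, 243.1], [0.0, 0.0, 1.0]] [[-0.454, -0.891, 0.009], [-0.498, 0.245, -0.831], [0.739, -0.382, -0.555]] [-450.9  363.3  802.9] 0.9961979166666667
top [[564.6, 0.0, 320.6], [0.0, 564.6, 231.4], [0.0, 0.0, 1.0]] [[-0.057, -0.998, -0.001], [-0.976, 0.056, -0.21], [0.21, -0.011, -0.978]] [ 201.3 -100.9 1409.3] 0.996005859375
{'clock': 0.1, 'joint_positions': array([-1.00142402e+00,  2.55700529e-01,  1.07148131e-01, -3.98906640e-04,
       -1.42389141e+00, -2.84599477e-01]), 'dq': array([ 0.00050721, -0.00150339,  0.00288211,  0.00308018,  0.00123201,
        0.00091604]), 'effort': array([-3.07803763e-03, -3.87605846e+01,  2.38475293e+01,  5.37797302e+00,
       -3.76960816e-03, -1.70983765e-05]), 'eef_pos': array([ 154.44948027, -527.44028858,  241.48867811]), 'ee_rot': array([-1.41876669e-01,  9.89883980e-01,  8.31484213e-04, -1.61566793e-04]), 'force': array([0.3634333 , 0.36202471, 0.21622254]), 'moment': array([ 0.01301714, -0.02099318, -0.01287982]), 'grip_force': 0.0, 'gripper_width': 1.001559851618239}
```

View pics/scene0.png

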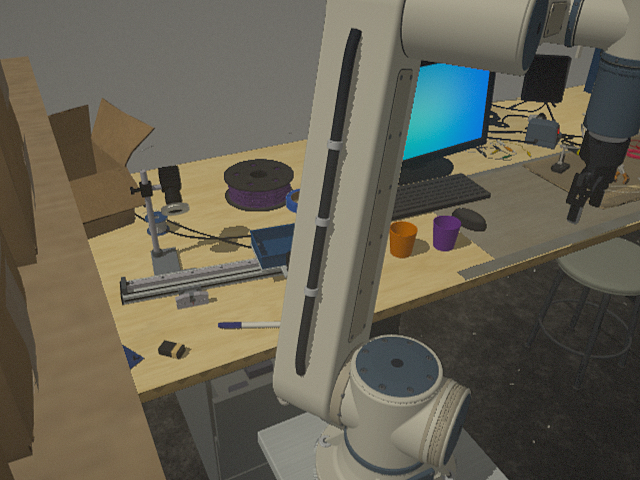

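View pics/top0.png

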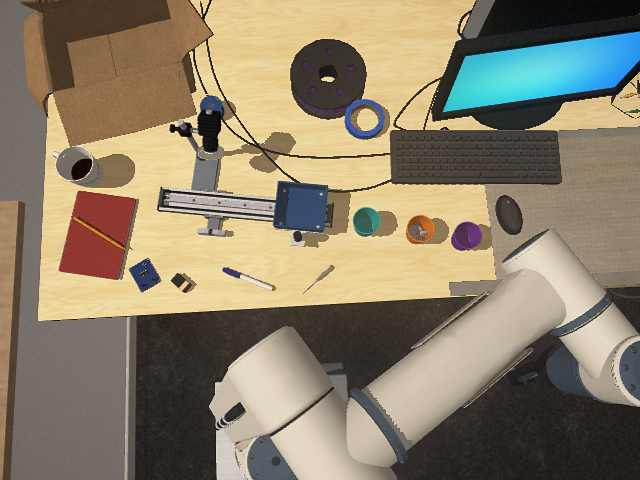

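Candidates for the cup: orange with nuts (top 420,229; scene 403,238), turquoise (top 366,221), purple (top 467,236; scene 446,232). I choose the orange one. The knob is at top (297,238), the tray at (302,206) and the index bar at (211,229). The camera stand is on the +y side.

```bash
python3 - <<'E'
from h import *
T=np.load("top0.npz");S=np.load("scene0.npz")
W=world(T["d"].astype(float),T["K"],T["R"],T["t"]);Ws=world(S["d"].astype(float),S["K"],S["R"],S["t"])
im=T["im"];hsv=cv2.cvtColor(im,cv2.COLOR_BGR2HSV);hs=cv2.cvtColor(S["im"],cv2.COLOR_BGR2HSV)
def circ(P):
    A=np.c_[2*P[:,0],2*P[:,1],np.ones(len(P))];b=(P[:,:2]**2).sum(1);x=np.linalg.lstsq(A,b,rcond=None)[0]
    return x[:2].round(1),np.sqrt(x[2]+x[0]**2+x[1]**2).round(1)
def top(name,W,u0,u1,v0,v1,zlo,zhi):
    P=W[v0:v1,u0:u1].reshape(-1,3);P=P[(P[:,2]>zlo)&(P[:,2]<zhi)]
    print(name,len(P),"med",np.median(P,0).round(1),"min",P.min(0).round(1),"max",P.max(0).round(1));return P
for n,u0,u1,v0,v1 in(("orange",400,440,205,250),("teal",348,385,200,242),("purple",448,486,215,255)):
    P=top(n,W,u0,u1,v0,v1,64,76);print(circ(P))
P=top("orange scene",Ws,385,420,215,262,64,76);print(circ(P))
P=top("purple scene",Ws,430,462,210,255,64,76);print(circ(P))
top("bench",W,370,400,250,270,-20,20)
P=top("tray rim",W,265,335,175,240,76,88);r=cv2.minAreaRect(P[:,:2].astype(np.float32));print("rect",r)
P=top("tray floor",W,285,320,195,220,40,60)
P=top("knob",W,285,310,225,252,84,98);print(circ(P))
P=top("lug",W,285,312,232,252,38,55)
P=top("bar",W,190,235,220,242,22,40);r=cv2.minAreaRect(P[:,:2].astype(np.float32));print("rect",r)
top("camera",W,190,230,90,200,100,300)
top("rail",W,160,275,185,222,15,50)
for n,c in (("mk",(220,280,260,295)),("drv",(300,340,260,298)),("bat",(168,198,270,296))): top(n,W,*c,7,30)
a=cv2.resize(im[170:260,185:345],None,fx=5,fy=5,interpolation=cv2.INTER_CUBIC)
b=cv2.resize(im[190:260,390:490],(800,560))[:150*3]
cv2.imwrite("pics/c1.png",a)
a2=cv2.resize(im[200:255,190:235],(327,400),interpolation=cv2.INTER_CUBIC);b2=cv2.resize(im[200:255,395:450],(400,400),interpolation=cv2.INTER_CUBIC)
cv2.imwrite("pics/c2.png",np.hstack([a2,b2]))
E
```

```text
orange 113 med [ 489.6 -362.    68.8] min [ 450.4 -390.8   64.3] max [ 516.3 -325.    75.8]
(array([ 483. , -357.2]), np.float64(32.1))
teal 111 med [ 517.7 -230.    68.6] min [ 477.1 -260.6   64. ] max [ 544.6 -195.6   75.5]
(array([ 510.1, -227.5]), np.float64(32.1))
purple 122 med [ 462.  -478.    69.1] min [ 426.8 -504.    64.3] max [ 492.9 -436.1   75.4]
(array([ 459.6, -470.1]), np.float64(32.3))
orange scene 175 med [ 482.6 -362.3   68.8] min [ 446.7 -395.8   64. ] max [ 518.1 -327.8   74.2]
(array([ 482., -361.]), np.float64(32.0))
purple scene 185 med [ 457.6 -472.4   68.4] min [ 423.  -509.7   64.1] max [ 493.2 -438.7   75.1]
(array([ 458.9, -474.1]), np.float64(32.3))
bench 599 med [ 4.221e+02 -2.738e+02 -3.000e-01] min [ 395.2 -311.9   -9.4] max [ 448.5 -235.1   10. ]
tray rim 392 med [555.7 -65.5  81.4] min [ 470.8 -137.9   76. ] max [619.5  -2.2  87.8]
rect ((541.339599609375, -67.64784240722656), (124.5654525756836, 142.29507446289062), 81.20453643798828)
tray floor 873 med [557.7 -73.4  48.6] min [ 524.  -117.4   40.1] max [591.6 -29.8  55.8]
knob 61 med [480.7 -58.8  90.8] min [471.1 -88.4  84.2] max [502.7 -43.1  96.3]
(array([488.2, -63.5]), np.float64(12.9))
lug 142 med [474.1 -61.7  46.1] min [460.4 -92.4  38.7] max [497.4 -39.3  55. ]
bar 133 med [513.4 158.5  28.7] min [503.1 124.6  22.3] max [524.1 193.1  34.9]
rect ((513.7888793945312, 158.93447875976562), (69.3197021484375, 13.0211181640625), 81.89895629882812)
camera 1259 med [710.7 131.4 187. ] min [654.1 100.  100.2] max [838.5 187.9 231.9]
rail 2698 med [585.5 144.1  21.9] min [536.4  -3.1  15. ] max [640.7 288.5  45.2]
mk 268 med [393.2  72.8  11.8] min [360.3  -3.5   7.1] max [434.1 136.   21.3]
drv 102 med [ 392.4 -115.2   10.3] min [ 334.7 -149.     7. ] max [414.6 -61.7  19.9]
bat 227 med [391.4 237.6  17.2] min [366.5 198.1   7. ] max [422.6 270.5  26.9]
```

View pics/c2.png

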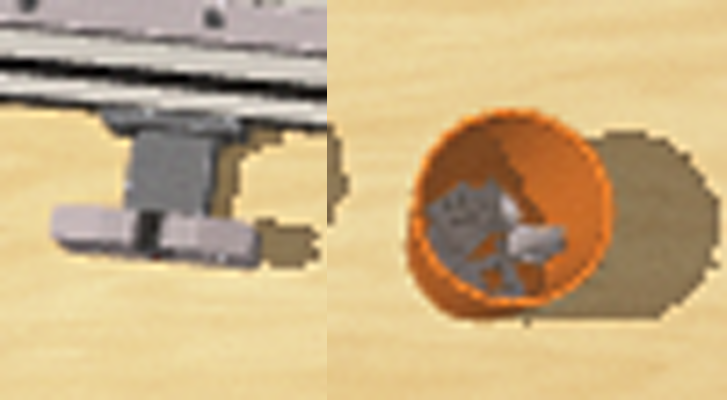

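The crop confirms it: the orange cup holds grey nuts. The notch shows as a dark stripe at about top pixel (210,232).

Plan: grasp the cup with the tool leaning about 45°, so the gripper body stays clear of the nut stream when tilting. First I move towards the cup, leaning the tool.

```bash
cat > lg.py <<'E'
from h import *
import json
o=telemetry.get_obs()
open("log.jsonl","a").write(json.dumps([list(map(float,o["joint_positions"])),list(map(float,o["eef_pos"])),list(map(float,o["ee_rot"]))])+"\n")
E
python3 lg.py
python3 -m jog '[[-0.19,0.063,0,0,0,0,1],[-0.19,0.063,0,0,0,0,1],[-0.19,0.063,0,0,0,0,1],[-0.19,0.063,0,0,0,0,1],[-0.19,0.063,0,0,0,0,1],[-0.19,0.063,0,0,0,0,1],[0,0,0,0,0,0.72,1],[0,0,0,0,0,0.72,1],[0,0,0,0,0,0.72,1],[0,0,0,0,0,0.72,1]]'; python3 lg.py
python3 -m jog '[[0,0,0,0,-1,0,1],[0,0,0,0,-1,0,1],[0,0,0,0,-1,0,1],[0,0,0,0,-1,0,1],[0,0,0,0,-1,0,1],[0,0,0,0,-1,0,1],[0,0,0,0,-1,0,1],[0,0,0,0,-1,0,1],[0,0,0,0,0,0,1],[0,0,0,0,0,0,1]]'; python3 lg.py; cat log.jsonl
python3 - <<'E'
from h import *
T=np.load("top0.npz");K,R,t=T["K"],T["R"],T["t"]
def at(u,v,z):
    r=R.T@np.array([(u-K[0,2])/K[0,0],(v-K[1,2])/K[1,1],1]);c=-R.T@t
    return (c+r*(z-c[2])/r[2]).round(1)
im=T["im"];W=world(T["d"].astype(float),K,R,t)
g=im.max(2)
m=np.zeros(g.shape,bool);m[225:252,285:312]=True
k=m&(g<60)&(W[...,2]>80);v,u=np.nonzero(k);print("knob top px",u.mean(),v.mean(),len(u),u.min(),u.max(),v.min(),v.max(),at(u.mean(),v.mean(),91))
print("notch",at(210.4,231.9,30))
print(im[226:238,204:218].max(2))
E
```

```text
clock: 1.35
eef_pos: [401.4, -356.8, 241.8]
ee_rot: [0.003, 1.0, 0.0, -0.0]
force: [0.8, 0.2, 0.7]
gripper_width: 1.005
grip_force: 0.0
clock: 2.6
eef_pos: [401.4, -357.4, 242.4]
ee_rot: [0.002, 0.921, -0.001, 0.389]
force: [-0.7, 0.4, 0.7]
gripper_width: 1.001
grip_force: 0.0
[[-1.0014240209058767, 0.25570052860400283, 0.10714813093749569, -0.0003989066395778795, -1.4238914123811812, -0.28459947740411623], [154.44948027401045, -527.4402885763827, 241.48867811441983], [-0.14187666882539404, 0.9898839797537811, 0.000831484213289986, -0.00016156679336890955]]
[[-0.4352227805084916, 0.2302684068280563, 0.07428674004619806, -0.00024110824826423032, -1.4159401360822261, -1.1409576603458007], [401.36320979930946, -356.7981750411507, 241.75541970104027], [0.0027107143187332567, 0.9999961605770108, 0.000344015564066803, -0.00046099068435615116]]
[[-0.8750484445917247, -0.005211733016141345, -0.20308778422809315, -0.7456697463305542, -0.9404075528960352, -0.3797527696030712], [401.39100830072573, -357.43333236520596, 242.4149872842567], [0.001631425528330822, 0.9213388566463674, -0.0008268800498441059, 0.38875617802639895]]
knob top px 297.0625 234.8125 48 294 300 231 239 [479.1 -59.1  91. ]
notch [511.8 158.7  30. ]
[[237 237 244 137 122 123 119 120 120 120 123 120 123 121]
 [236 239 227 137 119 120 123 120 118 120 120 120 120 122]
 [213 213 209 146 137 121 119 120 122 123 124 120 122 122]
 [183 184 185 192 174  75  55  57  94 156 162 131 137 158]
 [185 188 185 194 153  68  51  46 131 188 192 188 197 179]
 [189 188 185 197 128  65  46  48 155 187 187 183 192 176]
 [184 185 184 198 127  60  49  77 158 188 189 185 193 170]
 [121 111 122 149  91  52  50  76 185 190 188 183 191 174]
 [ 99 109 108 109  94  69  72  69  77  79 124 124 122 133]
 [224 193 193 159 157 159 117  93  98  98 114 117 109 111]
 [242 243 243 243 244 247 247 249 248 228 227 228 198 190]
 [236 236 239 238 239 240 239 240 242 241 241 241 241 241]]
```

View pics/c1.png

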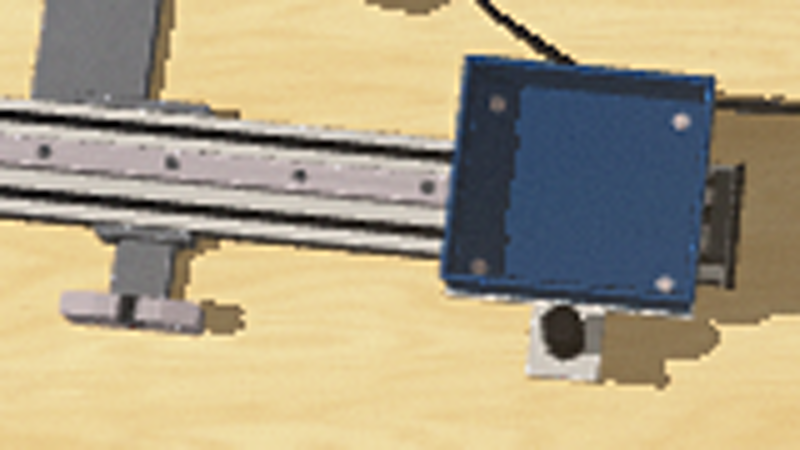

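```bash
cat > kin.py <<'E'
import json,numpy as np
from scipy.spatial.transform import Rotation as Ro
from scipy.optimize import least_squares
D=[[np.array(a) for a in json.loads(l)] for l in open("log.jsonl")]
S4=1;S6=1
LO=np.array([-2.95,-1.21,-1.09,-2.87,-2.94,-3.05]);HI=np.array([2.95,1.97,1.5,1.71,-.07,3.05])
A=Ro.from_matrix(np.array([[0,0,1],[0,1,0],[-1,0,0]]).astype(float)) # tool z -> x
def fk(q,p,s4=None,s6=None,C=None):
    H,L1,e0,L2,e,Lt=p
    s4=S4 if s4 is None else s4; s6=S6 if s6 is None else s6
    R=Ro.from_euler("z",q[0]);x=np.array([0,0,H])
    R=R*Ro.from_euler("y",q[1]);x=x+R.apply([e0,0,L1])
    R=R*Ro.from_euler("y",-q[2]);x=x+R.apply([L2,0,e])
    w=x
    R=R*Ro.from_euler("x",s4*q[3])*Ro.from_euler("y",-q[4]);x=x+R.apply([Lt,0,0])
    R=R*Ro.from_euler("x",s6*q[5])*A*(C if C is not None else Ro.identity())
    return x,R,w
E
python3 - <<'E'
from kin import *
best=None
for s4 in(1,-1):
  for s6 in(1,-1):
    Rs=[fk(q,(0,)*6,s4,s6)[1].inv()*Ro.from_quat(r) for q,_,r in D]
    C=Ro.from_rotvec(np.round(Rs[0].as_rotvec()/(np.pi/2))*np.pi/2)
    er=[(Rs[0].inv()*r).magnitude() for r in Rs];print(s4,s6,np.round(er,3),Rs[0].as_rotvec().round(3))
    f=lambda p:np.concatenate([fk(q,p,s4,s6)[0]-x for q,x,_ in D]+[(np.array(p)-[200,400,0,420,0,200])*1e-3])
    r=least_squares(f,[200,400,0,420,0,200]);print(r.x.round(1),r.cost.round(3))
E
```

```text
1 1 [0.    1.713 1.609] [-1.000e-03 -1.000e-03 -1.001e+00]
[ 5929.5 -1128.6   374.6  1128.6 -4526.7  -143.1] 23866.735
1 -1 [0.000e+00 1.000e-03 1.491e+00] [-1.000e-03 -0.000e+00 -1.571e+00]
[ 5929.5 -1128.6   374.6  1128.6 -4526.7  -143.1] 23866.735
-1 1 [0.    1.713 0.19 ] [-0.     0.    -1.002]
[ 1631.6   -13.4   -66.1   771.3 -1145.5   143.9] 23834.857
-1 -1 [0. 0. 0.] [-0.     0.    -1.571]
[ 1631.6   -13.4   -66.1   771.3 -1145.5   143.9] 23834.857
```

```bash
python3 - <<'E'
s=open("kin.py").read()
s=s.replace("S4=1;S6=1","S4=-1;S6=-1;C0=Ro.from_euler('z',-np.pi/2)").replace("H,L1,e0,L2,e,Lt=p","H,L1,e0,L2,e,Lt,dy,dw=p")
s=s.replace("R.apply([e0,0,L1])","R.apply([e0,dy,L1])").replace("R.apply([Lt,0,0])","R.apply([Lt,dw,0])").replace("C if C is not None else Ro.identity()","C or C0")
s+='''
P0=[200,400,0,420,0,200,-155,0]
fit=lambda:least_squares(lambda p:np.concatenate([fk(q,p)[0]-x for q,x,_ in D]+[(np.array(p)-P0)*3e-3]),P0)
'''
open("kin.py","w").write(s)
from kin import *
r=fit();print(r.x.round(1),r.cost.round(3),r.fun.round(2))
E
```

```text
[ 1.854e+02  5.146e+02  1.700e+00  4.054e+02 -3.070e+01  3.509e+02
  3.000e-01 -1.547e+02] 0.385 [ 0.02 -0.02 -0.   -0.03  0.02  0.   -0.   -0.01 -0.   -0.04  0.34  0.01
 -0.04 -0.09  0.45  0.47 -0.46]
```

```bash

python3 -m jog '[[0.069,-0.001,0.084,0,0,0,1],[0.069,-0.001,0.084,0,0,0,1],[0.069,-0.001,0.084,0,0,0,1],[0.069,-0.001,0.084,0,0,0,1],[0.069,-0.001,0.084,0,0,0,1],[0,0,0.1,0,0,0,1],[0,0,0.1,0,0,0,1],[0,0,0,0,0,0,1],[0,0,0,0,0,0,1],[0,0,0,0,0,0,1]]'; python3 lg.py; tail -1 log.jsonl
python3 - <<'E'
from h import *
from kin import *
r=fit();print(r.x.round(1),r.cost.round(3))
im,d,K,R,t=cap("top");W=world(d.astype(float),K,R,t)
im2,d2,K2,R2,t2=cap("scene")
cv2.imwrite("pics/g1.png",np.hstack([cv2.resize(im[150:290,340:500],(400,350)),cv2.resize(im2[180:300,330:480],(400,350))]))
E
```

```text
clock: 3.85
eef_pos: [452.6, -358.7, 73.4]
ee_rot: [0.001, 0.921, -0.001, 0.39]
force: [-0.3, -0.2, 0.1]
gripper_width: 0.997
grip_force: 0.0
[[-0.8660904155613679, 0.2743589129093427, -0.3090969465624616, -1.0347865788620454, -0.6864730660906807, 0.029029607377742416], [452.6425048306469, -358.67795042003564, 73.37617537616617], [0.0010073483866444735, 0.9209407904181103, -0.0011509242891111504, 0.3896995267723262]]
[ 1.482e+02  5.207e+02 -1.000e-01  4.009e+02 -0.000e+00  3.511e+02
 -0.000e+00 -1.544e+02] 0.397
```

View pics/g1.png

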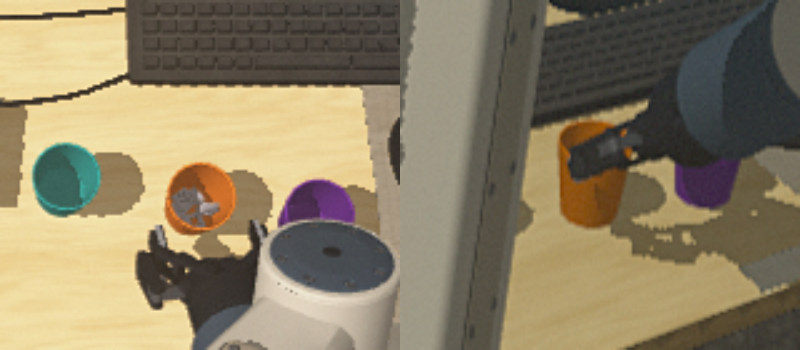

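The fingers straddle the orange cup evenly, with the left finger at crop (158,240), the right at (258,235) and the cup centre at (200,198). Now I advance and grip.

```bash

python3 -m jog '[[0,0,0.05,0,0,0,1],[0,0,0.05,0,0,0,1],[0,0,0.05,0,0,0,1],[0,0,0.05,0,0,0,1],[0,0,0,0,0,0,1],[0,0,0,0,0,0,-1],[0,0,0,0,0,0,-1],[0,0,0,0,0,0,-1],[0,0,0,0,0,0,-1],[0,0,0,0,0,0,-1]]'; python3 lg.py; tail -1 log.jsonl
cat >> kin.py <<'E'
PF=fit().x
def ik(x,R,q0):
    f=lambda q:np.r_[(fk(q,PF)[0]-x)/100,(R.inv()*fk(q,PF)[1]).as_rotvec()]
    r=least_squares(f,np.clip(q0,LO+.01,HI-.01),bounds=(LO,HI));return r.x,np.abs(r.fun).max()
E
cat > plan.py <<'E'
from kin import *
q,x,r=D[-1];Rg=Ro.from_quat(r);up=np.array([0,0,1.])
g=x-8*Rg.as_matrix()[:,2]; hg=45
print("grasp pt",g.round(1))
# cup frame at grasp: origin g, axes world. pour: yaw psi then tilt towards m
tray=np.array([553.5,-70,48.5])
N=24
for mz in range(-150,31,20):
  az=np.deg2rad(mz); m=np.array([np.cos(az),np.sin(az),0]); tilt=np.deg2rad(118)
  Y=Ro.from_rotvec(up*az)  # grasp plane: gripper at az180, m=az 0 without yaw
  ax=np.cross(up,m)
  Rc=Ro.from_rotvec(ax*tilt)*Y
  lip=Rc.apply([34,0,25])  # lower lip rel. grasp pt
  gp=tray+np.array([0,0,75.])-lip-m*20   # lip 75 above floor, 20 before centre
  xs=gp+8*(Rc*Rg).as_matrix()[:,2]
  # path: lift, go to above/before with yaw, then tilt
  qq=q.copy();mx=0;worst=0
  a=g+[0,0,150.];path=[(g,Ro.identity()),(a,Ro.identity())]
  key=[(g,Ro.identity())]
  for s in np.linspace(0,1,6)[1:]: path.append((g+s*np.array([0,0,150.]),Ro.identity()))
  pre=gp+[0,0,60.]
  for s in np.linspace(0,1,N)[1:]: path.append((a+s*(pre-a),Ro.from_rotvec(up*az*s)))
  for s in np.linspace(0,1,N)[1:]: path.append((pre+s*(gp-pre),Ro.from_rotvec(ax*tilt*s)*Y))
  for p,Rr in path:
    R=Rr*Rg; qn,e=ik(p+8*R.as_matrix()[:,2],R,qq); mx=max(mx,np.abs(qn-qq).max()); worst=max(worst,e); qq=qn
  print(mz,"err",round(worst,3),"maxstep",round(mx,2),qq.round(2),"TCP",xs.round(0),"wrist",fk(qq,PF)[2].round(0), "toolz",(Rc*Rg).as_matrix()[:,2].round(2))
E
python3 plan.py
```

```text
clock: 5.2
eef_pos: [488.7, -359.0, 38.4]
ee_rot: [0.001, 0.921, -0.001, 0.39]
force: [-2.6, 0.6, 5.9]
gripper_width: 0.721
grip_force: 63.9
[[-0.8257558924961466, 0.3664156245240878, -0.27929101774258647, -1.1091758758118802, -0.6276145460824848, 0.09256775656102535], [488.67641683327014, -358.9735080039091, 38.38296897449911], [0.0013414733286250596, 0.9208614354447988, -0.0010851562077746327, 0.3898861880034454]]
grasp pt [ 482.9 -358.9   44. ]
-150 err 1.148 maxstep 1.83 [-0.64  0.31 -0.38 -1.57 -1.07 -2.52] TCP [583. -53. 163.] wrist [ 373. -280.  390.] toolz [ 0.82  0.48 -0.31]
-130 err 1.105 maxstep 0.69 [-0.62  0.44 -0.16 -1.35 -1.34 -2.59] TCP [575. -44. 163.] wrist [ 450. -322.  395.] toolz [ 0.61  0.73 -0.31]
-110 err 0.832 maxstep 0.7 [-0.56  0.58  0.09 -1.19 -1.61 -2.62] TCP [565. -38. 163.] wrist [ 539. -340.  398.] toolz [ 0.32  0.9  -0.31]
-90 err 0.565 maxstep 0.59 [-0.48  0.71  0.34 -1.08 -1.88 -2.62] TCP [553. -36. 163.] wrist [ 632. -329.  398.] toolz [-0.    0.95 -0.31]
-70 err 0.393 maxstep 0.55 [-0.38  0.83  0.58 -1.   -2.14 -2.6 ] TCP [542. -38. 163.] wrist [ 719. -286.  396.] toolz [-0.33  0.89 -0.31]
-50 err 0.294 maxstep 0.49 [-0.26  0.95  0.79 -0.91 -2.38 -2.53] TCP [532. -44. 163.] wrist [ 790. -212.  391.] toolz [-0.61  0.73 -0.31]
-30 err 0.164 maxstep 0.49 [-0.13  1.03  0.93 -0.75 -2.58 -2.36] TCP [524. -53. 163.] wrist [ 839. -108.  375.] toolz [-0.83  0.47 -0.31]
-10 err 0.054 maxstep 0.49 [ 0.03  1.08  0.92 -0.39 -2.63 -1.98] TCP [520. -64. 163.] wrist [855.  22. 329.] toolz [-0.94  0.16 -0.31]
10 err 0.0 maxstep 0.49 [ 0.16  1.07  0.73  0.02 -2.49 -1.55] TCP [520. -76. 163.] wrist [823. 135. 267.] toolz [-0.94 -0.17 -0.31]
30 err 0.0 maxstep 0.49 [ 0.28  0.99  0.46  0.31 -2.26 -1.3 ] TCP [524. -87. 163.] wrist [750. 216. 231.] toolz [-0.82 -0.48 -0.31]
```

```bash
cat > plan2.py <<'E'
from kin import *
from scipy.spatial.transform import Slerp
q,x,r=D[-1];Rg=Ro.from_quat(r);up=np.array([0,0,1.]);g=x-8*Rg.as_matrix()[:,2]
tray=np.array([553.5,-70,48.5]);rng=np.random.default_rng(0)
for td in (110,118):
 for mz in range(-180,41,20):
  az=np.deg2rad(mz); m=np.array([np.cos(az),np.sin(az),0]); ax=np.cross(up,m)
  Rc=Ro.from_rotvec(ax*np.deg2rad(td))*Ro.from_rotvec(up*az)
  gp=tray+np.array([0,0,75.])-Rc.apply([34,0,25])-m*15
  R=Rc*Rg;xt=gp+8*R.as_matrix()[:,2]
  sols=[]
  for k in range(25):
    s,e=ik(xt,R,rng.uniform(LO,HI))
    if e<.01 and not any(np.abs(s-t).max()<.1 for t in sols): sols.append(s)
  qq=q.copy();w=0;mx=0;a=g+[0,0,150.]
  sl=Slerp([0,1],Ro.concatenate([Ro.identity(),Rc]))
  for s in np.linspace(0,1,25):
    p=a+s*(gp-a)+np.array([0,0,60])*np.sin(np.pi*s);Rr=sl(s)*Rg
    qn,e=ik(p+8*Rr.as_matrix()[:,2],Rr,qq);w=max(w,e);mx=max(mx,np.abs(qn-qq).max());qq=qn
  print(td,mz,"slerp err",round(w,2),round(mx,2),qq.round(2),"sols",[(s.round(2).tolist(),fk(s,PF)[2].round(0).tolist()) for s in sols])
E
python3 plan2.py
```

```text
110 -180 slerp err 0.0 0.49 [-0.43  0.07 -0.55 -1.89 -0.41 -2.6 ] sols [([-0.43, 0.07, -0.55, -1.89, -0.41, -2.6], [330.0, -151.0, 433.0])]
110 -160 slerp err 0.0 0.49 [-0.5   0.16 -0.42 -1.51 -0.74 -2.76] sols [([-0.5, 0.16, -0.42, -1.51, -0.74, -2.76], [368.0, -200.0, 443.0])]
110 -140 slerp err 0.0 0.49 [-0.54  0.29 -0.24 -1.31 -1.08 -2.75] sols [([-0.54, 0.29, -0.24, -1.31, -1.08, -2.75], [424.0, -257.0, 442.0])]
110 -120 slerp err 0.0 0.49 [-0.53  0.44 -0.03 -1.16 -1.38 -2.72] sols [([-0.53, 0.44, -0.03, -1.16, -1.38, -2.72], [500.0, -293.0, 440.0])]
110 -100 slerp err 0.0 0.49 [-0.47  0.58  0.2  -1.04 -1.66 -2.68] sols [([-0.47, 0.58, 0.2, -1.04, -1.66, -2.68], [585.0, -300.0, 438.0])]
110 -80 slerp err 0.0 0.49 [-0.39  0.71  0.43 -0.94 -1.92 -2.62] sols [([-0.39, 0.71, 0.43, -0.94, -1.92, -2.62], [670.0, -276.0, 434.0])]
110 -60 slerp err 0.0 0.49 [-0.29  0.83  0.64 -0.84 -2.17 -2.53] sols [([-0.29, 0.83, 0.64, -0.84, -2.17, -2.53], [745.0, -221.0, 427.0])]
110 -40 slerp err 0.0 0.49 [-0.17  0.92  0.8  -0.71 -2.37 -2.37] sols [([-0.17, 0.92, 0.8, -0.71, -2.37, -2.37], [802.0, 
[... 1505 characters left out ...]
8], [759.0, -258.0, 395.0])]
118 -40 slerp err 0.0 0.49 [-0.2   1.    0.9  -0.85 -2.5  -2.48] sols [([-0.2, 1.0, 0.9, -0.85, -2.5, -2.48], [820.0, -168.0, 386.0])]
118 -20 slerp err 0.0 0.49 [-0.06  1.08  0.98 -0.61 -2.65 -2.22] sols [([-0.06, 1.08, 0.98, -0.61, -2.65, -2.22], [856.0, -48.0, 359.0])]
118 0 slerp err 0.0 0.49 [ 0.1   1.1   0.87 -0.17 -2.6  -1.75] sols [([0.1, 1.1, 0.87, -0.17, -2.6, -1.75], [850.0, 83.0, 297.0])]
118 20 slerp err 0.0 0.49 [ 0.22  1.04  0.62  0.18 -2.4  -1.4 ] sols [([0.22, 1.04, 0.62, 0.18, -2.4, -1.4], [795.0, 181.0, 245.0])]
118 40 slerp err 0.0 0.49 [ 0.34  0.95  0.32  0.41 -2.15 -1.22] sols [([0.34, 0.95, 0.32, 0.41, -2.15, -1.22], [706.0, 248.0, 220.0])]
```

```bash

python3 -m jog '[[-0.05,0,-0.05,0,0,0,-1],[-0.1,0,-0.1,0,0,0,-1],[-0.1,0,-0.1,0,0,0,-1],[-0.1,0,-0.1,0,0,0,-1],[-0.1,0,-0.1,0,0,0,-1],[-0.07,0,-0.07,0,0,0,-1],[0,0,0,0,0,0,-1],[0,0,0,0,0,0,-1],[0,0,0,0,0,0,-1],[0,0,0,0,0,0,-1]]'; python3 lg.py
cat > plan3.py <<'E'
from kin import *
q,x,r=D[-1];R=Ro.from_quat(r);up=np.array([0,0,1.]);print(fit().x.round(1))
tray=np.array([553.5,-70,48.5]);az=np.deg2rad(-98);m=np.array([np.cos(az),np.sin(az),0]);ax=np.cross(up,m)
Rc=lambda td:Ro.from_rotvec(ax*np.deg2rad(td))*Ro.from_rotvec(up*az)
rv=(R.inv()*Rc(70)*R).as_rotvec();print("stage1 rotvec/0.1",(rv/.1).round(2))
qq=q.copy()
for s in np.linspace(0,1,12):
    Rr=R*Ro.from_rotvec(rv*s);qq,e=ik(x,Rr,qq);c=(Rr*R.inv()).apply(up);print(round(e,3),qq.round(2),"tilt",np.rad2deg(np.arccos(c[2])).round(0))
def tcp(td,h,b):
    Rn=Rc(td)*R;return tray+np.array([0,0,h])-Rc(td).apply([34,0,25])-m*b+8*Rn.as_matrix()[:,2],Rn
x70,R70=tcp(70,85,15);print("x70",x70.round(0),"shift tool/250",(R70.inv().apply(x70-x)/250).round(3))
for s in np.linspace(0,1,8): qq,e=ik(x+s*(x70-x),R70,qq);print(round(e,3),qq.round(2))
for td in range(76,131,6):
    xn,Rn=tcp(td,85 if td<95 else 75,15);qq,e=ik(xn,Rn,qq);print(td,xn.round(0),"step shift",(R70.inv().apply(xn-x70)/250).round(3),(R70.inv()*Rn).as_rotvec().round(3)*10,round(e,3),qq.round(2),fk(qq,PF)[2].round(0));x70,R70=xn,Rn
E
python3 plan3.py
```

```text
clock: 6.45
eef_pos: [485.5, -358.5, 220.2]
ee_rot: [0.002, 0.921, -0.0, 0.389]
force: [-0.5, -0.1, -0.9]
gripper_width: 0.727
grip_force: 64.8
[ 148.2  520.7   -0.   400.8    0.   351.1   -0.  -154.4]
stage1 rotvec/0.1 [ 3.38  8.97 17.63]
0.0 [-0.72  0.1  -0.16 -0.72 -0.79 -0.48] tilt 0.0
0.0 [-0.63  0.09 -0.17 -0.56 -0.77 -0.82] tilt 7.0
0.0 [-0.57  0.1  -0.16 -0.41 -0.79 -1.13] tilt 14.0
0.0 [-0.53  0.12 -0.13 -0.31 -0.85 -1.39] tilt 21.0
0.0 [-0.51  0.15 -0.07 -0.25 -0.95 -1.62] tilt 28.0
0.0 [-0.5   0.2  -0.   -0.22 -1.06 -1.81] tilt 35.0
0.0 [-0.5   0.25  0.08 -0.21 -1.18 -1.97] tilt 41.0
0.0 [-0.51  0.3   0.18 -0.22 -1.3  -2.13] tilt 48.0
0.0 [-0.53  0.36  0.27 -0.25 -1.43 -2.27] tilt 54.0
0.0 [-0.55  0.42  0.37 -0.28 -1.55 -2.42] tilt 60.0
0.0 [-0.58  0.48  0.46 -0.33 -1.66 -2.56] tilt 65.0
0.0 [-0.61  0.54  0.55 -0.38 -1.77 -2.71] tilt 70.0
x70 [561. -17. 150.] shift tool/250 [1.156 0.106 0.83 ]
0.0 [-0.61  0.54  0.55 -0.38 -1.77 -2.71]
0.0 [-0.54  0.49  0.44 -0.39 -1.69 -2.76]
0.0 [-0.47  0.44  0.35 -0.4  -1.62 -2.81]
0.0 [-0.39  0.41  0.27 -0.41 -1.55 -2.86]
0.0 [-0.3   0.
[... 820 characters left out ...]
1. -238.  477.]
106 [559. -34. 159.] step shift [-0.    -0.    -0.017] [ 0.    1.05 -0.  ] 0.0 [-0.44  0.56  0.21 -0.98 -1.64 -2.7 ] [ 592. -276.  454.]
112 [558. -38. 161.] step shift [-0.    -0.    -0.017] [ 0.    1.05 -0.  ] 0.0 [-0.48  0.61  0.23 -1.05 -1.71 -2.66] [ 593. -311.  427.]
118 [557. -42. 163.] step shift [-0.    -0.    -0.017] [ 0.    1.05 -0.  ] 0.0 [-0.52  0.66  0.24 -1.12 -1.78 -2.62] [ 594. -343.  397.]
124 [557. -46. 164.] step shift [-0.    -0.    -0.017] [ 0.    1.05 -0.  ] 0.0 [-0.56  0.71  0.25 -1.19 -1.84 -2.59] [ 594. -371.  364.]
130 [556. -50. 165.] step shift [-0.    -0.    -0.017] [ 0.    1.05 -0.  ] 0.0 [-0.59  0.77  0.27 -1.25 -1.91 -2.56] [ 594. -395.  328.]
```

```bash
sed -i 's/deg2rad(-98)/deg2rad(-75)/; s/Rc(70)/Rc(66)/; s/tcp(70,85,15)/tcp(66,85,15)/; s/range(76,131,6)/range(72,127,6)/' plan3.py; python3 plan3.py
```

```text
[ 148.2  520.7   -0.   400.8    0.   351.1   -0.  -154.4]
stage1 rotvec/0.1 [ 3.07  9.77 13.39]
0.0 [-0.72  0.1  -0.16 -0.72 -0.79 -0.48] tilt 0.0
0.0 [-0.63  0.09 -0.17 -0.55 -0.77 -0.79] tilt 6.0
0.0 [-0.56  0.1  -0.16 -0.4  -0.8  -1.07] tilt 13.0
0.0 [-0.52  0.12 -0.13 -0.29 -0.87 -1.3 ] tilt 19.0
0.0 [-0.49  0.16 -0.07 -0.22 -0.96 -1.5 ] tilt 25.0
0.0 [-0.47  0.2  -0.   -0.18 -1.07 -1.66] tilt 32.0
0.0 [-0.47  0.25  0.08 -0.16 -1.19 -1.8 ] tilt 38.0
0.0 [-0.47  0.31  0.18 -0.16 -1.32 -1.92] tilt 44.0
0.0 [-0.48  0.38  0.28 -0.16 -1.45 -2.04] tilt 50.0
0.0 [-0.49  0.44  0.38 -0.18 -1.58 -2.16] tilt 55.0
0.0 [-0.51  0.51  0.49 -0.21 -1.71 -2.27] tilt 61.0
0.0 [-0.53  0.58  0.59 -0.25 -1.83 -2.39] tilt 66.0
x70 [539. -17. 147.] shift tool/250 [1.084 0.559 0.711]
0.0 [-0.53  0.58  0.59 -0.25 -1.83 -2.39]
0.0 [-0.46  0.53  0.48 -0.27 -1.76 -2.44]
0.0 [-0.39  0.48  0.39 -0.28 -1.69 -2.5 ]
0.0 [-0.31  0.45  0.31 -0.29 -1.63 -2.56]
0.0 [-0.23  0.42  0.24 -0.31 -1.57 -2.62]
0.0 [-0.15  0.4   0.19 -0.32 -1.51 -2.69]
0.0 [-0.07  0.39  0.15 -0.34 -1.46 -2.76]
0.0 [ 0.02  0.38  0.12 -0.35 -1.
[... 668 characters left out ...]
6. -187.  482.]
102 [543. -32. 158.] step shift [-0.    -0.    -0.017] [ 0.    1.05 -0.  ] 0.0 [-0.32  0.67  0.43 -0.82 -1.89 -2.6 ] [ 677. -222.  462.]
108 [544. -36. 160.] step shift [-0.    -0.    -0.017] [ 0.    1.05 -0.  ] 0.0 [-0.36  0.72  0.47 -0.89 -1.96 -2.6 ] [ 687. -256.  440.]
114 [545. -40. 162.] step shift [-0.    -0.    -0.017] [ 0.    1.05 -0.  ] 0.0 [-0.39  0.78  0.51 -0.97 -2.04 -2.6 ] [ 695. -286.  415.]
120 [546. -44. 163.] step shift [-0.    -0.    -0.017] [ 0.    1.05 -0.  ] 0.0 [-0.42  0.83  0.54 -1.04 -2.1  -2.61] [ 701. -315.  387.]
126 [548. -48. 164.] step shift [-0.    -0.    -0.017] [ 0.    1.05 -0.  ] 0.0 [-0.45  0.88  0.57 -1.12 -2.17 -2.63] [ 705. -340.  356.]
```

```bash

python3 -m jog '[[0,0,0,0.19,0.61,0.837,-1],[0,0,0,0.19,0.61,0.837,-1],[0,0,0,0.19,0.61,0.837,-1],[0,0,0,0.19,0.61,0.837,-1],[0,0,0,0.19,0.61,0.837,-1],[0,0,0,0.19,0.61,0.837,-1],[0,0,0,0.19,0.61,0.837,-1],[0,0,0,0.19,0.61,0.837,-1],[0,0,0,0.19,0.61,0.837,-1],[0,0,0,0.19,0.61,0.837,-1]]'
python3 -m jog '[[0,0,0,0.19,0.61,0.837,-1],[0,0,0,0.19,0.61,0.837,-1],[0,0,0,0.19,0.61,0.837,-1],[0,0,0,0.19,0.61,0.837,-1],[0,0,0,0.19,0.61,0.837,-1],[0,0,0,0.19,0.61,0.837,-1],[0,0,0,0,0,0,-1],[0,0,0,0,0,0,-1],[0,0,0,0,0,0,-1],[0,0,0,0,0,0,-1]]'; python3 lg.py
python3 -m jog '[[0.05,0.026,0.033,0,0,0,-1],[0.09,0.046,0.059,0,0,0,-1],[0.13,0.067,0.085,0,0,0,-1],[0.13,0.067,0.085,0,0,0,-1],[0.13,0.067,0.085,0,0,0,-1],[0.13,0.067,0.085,0,0,0,-1],[0.13,0.067,0.085,0,0,0,-1],[0.13,0.067,0.085,0,0,0,-1],[0.11,0.057,0.072,0,0,0,-1],[0.054,0.027,0.037,0,0,0,-1]]'; python3 lg.py
python3 - <<'E'
from h import *
im,d,K,R,t=cap("top")
im2,d2,K2,R2,t2=cap("scene")
cv2.imwrite("pics/p1.png",np.hstack([cv2.resize(im[110:290,190:390],(400,360)),cv2.resize(im2[130:340,180:420],(400,350)) if 0 else cv2.resize(im2[110:330,160:404],(400,360))]))
E
```

```text
clock: 7.7
eef_pos: [485.9, -358.4, 220.9]
ee_rot: [0.406, 0.909, 0.072, 0.067]
force: [0.4, 0.2, -1.6]
gripper_width: 0.728
grip_force: 65.1
clock: 8.95
eef_pos: [485.8, -358.4, 222.1]
ee_rot: [0.6, 0.781, 0.107, -0.138]
force: [0.6, -0.7, -1.0]
gripper_width: 0.727
grip_force: 65.2
clock: 10.2
eef_pos: [539.3, -15.9, 148.4]
ee_rot: [0.599, 0.781, 0.107, -0.139]
force: [0.5, -1.0, -1.5]
gripper_width: 0.732
grip_force: 65.2
```

View pics/p1.png

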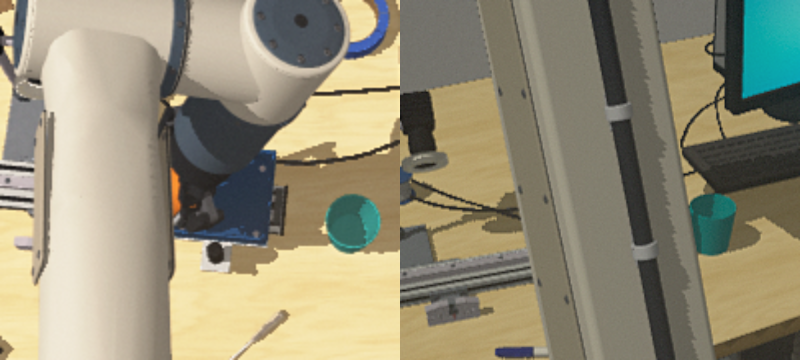

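The cup (orange, crop 178,195) is over the tray's +y half, with its mouth towards the tray middle. Now I tilt.

```bash

python3 -m jog '[[-0.011,0,-0.004,0,1,0,-1],[-0.011,0,-0.004,0,1,0,-1],[-0.011,0,-0.004,0,1,0,-1],[-0.011,0,-0.004,0,1,0,-1],[-0.011,0,-0.004,0,1,0,-1],[-0.011,0,-0.004,0,1,0,-1],[0,0,-0.008,0,0.5,0,-1],[0,0,-0.008,0,0.5,0,-1],[0,0,-0.008,0,0.5,0,-1],[0,0,-0.008,0,0.5,0,-1]]'; python3 lg.py
python3 -m jog '[[0,0,-0.008,0,0.5,0,-1],[0,0,-0.008,0,0.5,0,-1],[0,0,-0.008,0,0.5,0,-1],[0,0,-0.008,0,0.5,0,-1],[0,0,-0.008,0,0.5,0,-1],[0,0,0,0,0,0,-1],[0,0,0,0,0,0,-1],[0,0,0,0,0,0,-1],[0,0,0,0,0,0,-1],[0,0,0,0,0,0,-1]]'; python3 lg.py
python3 - <<'E'
from h import *
im,d,K,R,t=cap("top")
im2,d2,K2,R2,t2=cap("scene")
cv2.imwrite("pics/p2.png",np.hstack([cv2.resize(im[150:260,240:362],(400,360)),cv2.resize(im2[150:330,170:370],(400,360))]))
E
```

```text
clock: 11.55
eef_pos: [545.7, -40.3, 148.6]
ee_rot: [0.51, 0.665, 0.333, -0.432]
force: [0.5, -0.6, -1.6]
gripper_width: 0.73
grip_force: 65.0
clock: 12.8
eef_pos: [548.1, -49.5, 151.5]
ee_rot: [0.465, 0.606, 0.393, -0.511]
force: [0.7, 0.4, -0.3]
gripper_width: 0.727
grip_force: 65.0
```

View pics/p2.png

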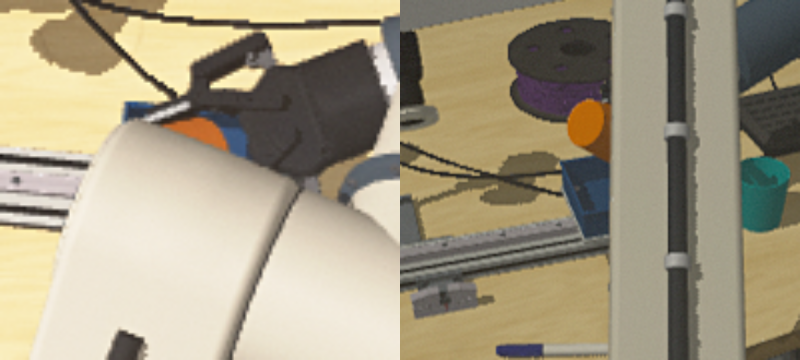

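```bash

python3 -m jog '[[0,0,0,0,1,0,-1],[0,0,0,0,1,0,-1],[0,0,0,0,0,0,-1],[0,0,0,0,-1,0,-1],[0,0,0,0,1,0,-1],[0,0,0,0,0,0,-1],[0,0,-0.02,0,-1,0,-1],[0.01,0,-0.02,0,-1,0,-1],[0.01,0,-0.02,0,-1,0,-1],[0.01,0,-0.02,0,-1,0,-1]]'; python3 lg.py
python3 -m jog '[[0.01,0,-0.02,0,-1,0,-1],[0.01,0,-0.02,0,-1,0,-1],[0.01,0,-0.02,0,-1,0,-1],[0.01,0,-0.02,0,-1,0,-1],[0.01,0,-0.02,0,-1,0,-1],[0.01,0,-0.02,0,-1,0,-1],[0,0,-0.02,0,-1,0,-1],[0,0,-0.02,0,-1,0,-1],[0,0,-0.02,0,-0.5,0,-1],[0,0,0,0,0,0,-1]]'; python3 lg.py
python3 - <<'E'
from kin import *
q,x,r=D[-1];Rn=Ro.from_quat(r);print(x.round(1),(Rn.inv()*Ro.from_quat(D[5][2])).as_rotvec()*10, Rn.inv().apply(D[5][1]-x)/250)
for i,d in enumerate(D): print(i,d[1].round(0),d[2].round(2))
E
```

```text
clock: 14.15
eef_pos: [553.2, -68.2, 161.6]
ee_rot: [0.503, 0.656, 0.344, -0.445]
force: [0.8, -0.1, -0.8]
gripper_width: 0.731
grip_force: 65.0
clock: 15.4
eef_pos: [559.0, -89.0, 205.5]
ee_rot: [0.599, 0.782, 0.108, -0.136]
force: [1.1, -0.1, -0.3]
gripper_width: 0.726
grip_force: 65.0
[559.  -89.  205.5] [ -3.01591026  -9.69304998 -13.36048986] [-0.88559112 -0.56297243 -0.38849527]
0 [ 154. -527.  241.] [-0.14  0.99  0.   -0.  ]
1 [ 401. -357.  242.] [ 0.  1.  0. -0.]
2 [ 401. -357.  242.] [ 0.    0.92 -0.    0.39]
3 [ 453. -359.   73.] [ 0.    0.92 -0.    0.39]
4 [ 489. -359.   38.] [ 0.    0.92 -0.    0.39]
5 [ 486. -358.  220.] [ 0.    0.92 -0.    0.39]
6 [ 486. -358.  222.] [ 0.6   0.78  0.11 -0.14]
7 [539. -16. 148.] [ 0.6   0.78  0.11 -0.14]
8 [546. -40. 149.] [ 0.51  0.66  0.33 -0.43]
9 [548. -49. 151.] [ 0.47  0.61  0.39 -0.51]
10 [553. -68. 162.] [ 0.5   0.66  0.34 -0.45]
11 [559. -89. 205.] [ 0.6   0.78  0.11 -0.14]
```

```bash

python3 -m jog '[[-0.111,-0.07,-0.049,0,0,0,-1],[-0.111,-0.07,-0.049,0,0,0,-1],[-0.111,-0.07,-0.049,0,0,0,-1],[-0.111,-0.07,-0.049,0,0,0,-1],[-0.111,-0.07,-0.049,0,0,0,-1],[-0.111,-0.07,-0.049,0,0,0,-1],[-0.111,-0.07,-0.049,0,0,0,-1],[-0.111,-0.07,-0.049,0,0,0,-1],[0,0,0,-0.188,-0.606,-0.835,-1],[0,0,0,-0.188,-0.606,-0.835,-1]]'
python3 - <<'E'
from h import *
im,d,K,R,t=cap("top");W=world(d.astype(float),K,R,t)
cv2.imwrite("pics/p3.png",np.hstack([cv2.resize(im[160:250,255:345],(400,400),interpolation=cv2.INTER_CUBIC),cv2.resize(im[150:290,340:480],(400,400))]))
E
python3 -m jog '[[0,0,0,-0.188,-0.606,-0.835,-1],[0,0,0,-0.188,-0.606,-0.835,-1],[0,0,0,-0.188,-0.606,-0.835,-1],[0,0,0,-0.188,-0.606,-0.835,-1],[0,0,0,-0.188,-0.606,-0.835,-1],[0,0,0,-0.188,-0.606,-0.835,-1],[0,0,0,-0.188,-0.606,-0.835,-1],[0,0,0,-0.188,-0.606,-0.835,-1],[0,0,0,-0.188,-0.606,-0.835,-1],[0,0,0,-0.188,-0.606,-0.835,-1]]'
python3 -m jog '[[0,0,0,-0.188,-0.606,-0.835,-1],[0,0,0,-0.188,-0.606,-0.835,-1],[0,0,0,-0.188,-0.606,-0.835,-1],[0,0,0,-0.188,-0.606,-0.835,-1],[0,0,0,0,0,0,-1],[0,0,0,0,0,0,-1],[0,0,0,0,0,0,-1],[0,0,0,0,0,0,-1],[0,0,0,0,0,0,-1],[0,0,0,0,0,0,-1]]'; python3 lg.py
python3 - <<'E'
from kin import *
q,x,r=D[-1];Rn=Ro.from_quat(r);print((Rn.inv()*Ro.from_quat(D[4][2])).as_rotvec()*10, Rn.inv().apply(D[4][1]-x)/250)
E
```

```text
clock: 16.65
eef_pos: [485.3, -360.8, 217.6]
ee_rot: [0.54, 0.833, 0.096, -0.07]
force: [0.9, 0.3, 0.4]
gripper_width: 0.727
grip_force: 64.9
clock: 17.95
eef_pos: [485.2, -359.6, 218.5]
ee_rot: [0.17, 0.948, 0.03, 0.268]
force: [-0.4, -0.6, -0.2]
gripper_width: 0.727
grip_force: 64.9
clock: 19.2
eef_pos: [485.6, -359.3, 218.4]
ee_rot: [0.003, 0.922, 0.0, 0.386]
force: [0.3, 0.1, -1.1]
gripper_width: 0.728
grip_force: 64.9
[ 0.00631672 -0.07754029 -0.04189307] [ 5.04635256e-01 -3.60535686e-04  5.13933043e-01]
```

View pics/p3.png

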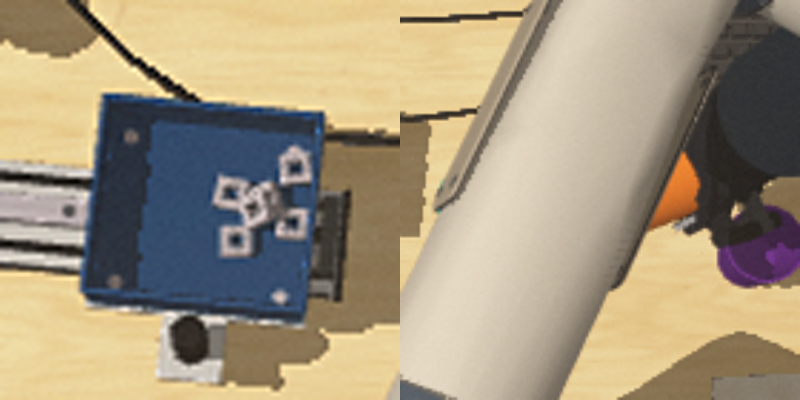

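The tray holds the nuts at crop (295,165), (232,192), (255,205), (290,222) and (237,240), with one more under the pile at about (270,190). Now I set the cup down at its old place.

```bash

python3 -m jog '[[0.06,0,0.06,0,-0.08,-0.04,-1],[0.1,0,0.1,0,0,0,-1],[0.1,0,0.1,0,0,0,-1],[0.1,0,0.1,0,0,0,-1],[0.08,0,0.08,0,0,0,-1],[0.04,0,0.045,0,0,0,-1],[0.015,0,0.015,0,0,0,-1],[0.006,0,0.01,0,0,0,-1],[0,0,0,0,0,0,-1],[0,0,0,0,0,0,-1]]'; python3 lg.py; tail -1 log.jsonl
```

```text
clock: 20.45
eef_pos: [490.1, -359.6, 40.5]
ee_rot: [0.001, 0.921, -0.001, 0.39]
force: [0.9, 0.9, 0.0]
gripper_width: 0.727
grip_force: 64.9
[[-0.8234432474098465, 0.36444835050685337, -0.276022837524794, -1.1048662869292327, -0.6284143843460759, 0.08538580813393894], [490.0595190135742, -359.6021265010318, 40.51482593002593], [0.0010319528946908102, 0.9206438066404247, -0.0012092000548781826, 0.3904003767967943]]
```

```bash

python3 -m jog '[[0.003,0,0.003,0,0,0,-1],[0.003,0,0.003,0,0,0,-1],[0,0,0,0,0,0,-1],[0,0,0,0,0,0,0.6],[0,0,0,0,0,0,1],[0,0,0,0,0,0,1],[0,0,-0.03,0,0,0,1],[0,0,-0.08,0,0,0,1],[0,0,-0.15,0,0,0,1],[0,0,-0.2,0,0,0,1]]'; python3 lg.py
python3 - <<'E'
from h import *
im,d,K,R,t=cap("top");W=world(d.astype(float),K,R,t)
P=W[205:250,400:440].reshape(-1,3);P=P[(P[:,2]>64)&(P[:,2]<76)];print(len(P),np.median(P,0))
cv2.imwrite("pics/p4.png",np.hstack([cv2.resize(im[160:250,255:345],(400,400),interpolation=cv2.INTER_CUBIC),cv2.resize(im[180:280,370:470],(400,400))]))
E
```

```text
clock: 21.7
eef_pos: [405.5, -358.8, 118.6]
ee_rot: [0.001, 0.921, -0.001, 0.39]
force: [-0.1, -1.4, 0.2]
gripper_width: 1.002
grip_force: 0.0
114 [ 486.16168571 -363.44468335   69.4230385 ]
```

View pics/p4.png

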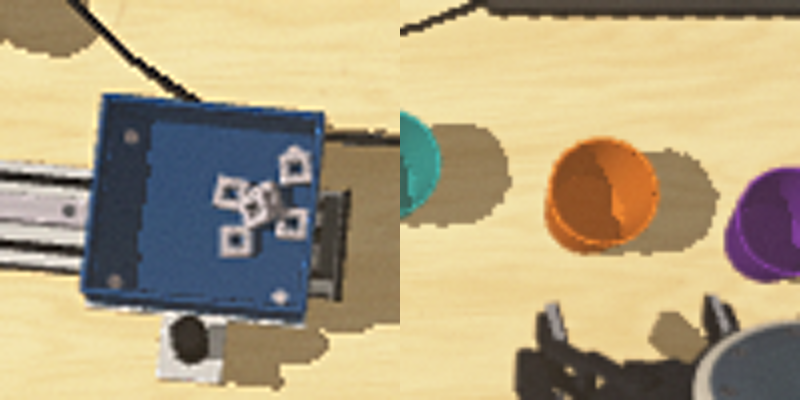

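```bash

python3 -m jog '[[-0.13,0,-0.13,0,0,0.72,1],[-0.13,0,-0.13,0,0,0.71,1],[0,0,0,0,1,0,1],[0,0,0,0,1,0,1],[0,0,0,0,1,0,1],[0,0,0,0,1,0,1],[0,0,0,0,1,0,1],[0,0,0,0,1,0,1],[0,0,0,0,1,0,1],[0,0,0,0,1,0,1]]'; python3 lg.py
cat > kt.py <<'E'
from h import *
from kin import *
q,x,r=D[-1];Rn=Ro.from_quat(r);yw=np.deg2rad(-8.3)
Y=np.array([-np.sin(yw),np.cos(yw),0]);Z=np.array([0,0,-1.]);Rt=Ro.from_matrix(np.c_[np.cross(Y,Z),Y,Z])
print("rot*10",((Rn.inv()*Rt).as_rotvec()*10).round(2))
import sys
tgt=np.array(list(map(float,sys.argv[1:4])));print("shift tool now",(Rn.inv().apply(tgt-x)/250).round(3),"in target axes",(Rt.inv().apply(tgt-x)/250).round(3))
E
python3 kt.py 480 -59 170
python3 - <<'E'
from h import *
for n in("scene","top"):
    im,d,K,R,t=cap(n);W=world(d.astype(float),K,R,t)
    m=(np.abs(W[...,0]-480)<20)&(np.abs(W[...,1]+59)<22)&(W[...,2]>60)&(W[...,2]<96)&(im.max(2)<70)
    v,u=np.nonzero(m);print(n,m.sum())
    if m.sum()>5:
        print(np.median(W[m],0).round(1),W[m].min(0).round(1),W[m].max(0).round(1),u.mean(),v.min(),v.max())
        mt=m&(W[...,2]>86);print("top face",mt.sum(),W[mt].mean(0).round(1))
    if n=="top":print("nuts z",np.median(W[190:212,300:322][...,2]))
E
```

```text
clock: 23.0
eef_pos: [404.6, -361.9, 211.0]
ee_rot: [0.052, 0.997, 0.05, -0.0]
force: [1.0, -0.2, 1.1]
gripper_width: 1.001
grip_force: 0.0
rot*10 [ 1.   -0.08  0.41]
shift tool now [-0.175  1.214  0.286] in target axes [-0.124  1.242  0.164]
scene 0
top 69
[478.1 -59.4  89.8] [470.4 -80.8  60.8] [499.5 -50.8  95.8] 297.7391304347826 229 240
top face 46 [479.4 -58.8  91. ]
nuts z 50.52560236670669
```

```bash

python3 -m jog '[[0,0,0,1,-0.08,0.41,1],[-0.0155,0.155,0.02,0,0,0,1],[-0.0155,0.155,0.02,0,0,0,1],[-0.0155,0.155,0.02,0,0,0,1],[-0.0155,0.155,0.02,0,0,0,1],[-0.0155,0.155,0.02,0,0,0,1],[-0.0155,0.155,0.02,0,0,0,1],[-0.0155,0.155,0.02,0,0,0,1],[-0.0155,0.155,0.02,0,0,0,1],[0,0,0,0,0,0,1]]'; python3 lg.py
python3 kt.py 479.5 -59 66
python3 - <<'E'
from h import *
im,d,K,R,t=cap("scene");W=world(d.astype(float),K,R,t);o=telemetry.get_obs()["eef_pos"]
print((im[...,0]>0).mean())
m=(np.abs(W[...,0]-480)<20)&(np.abs(W[...,1]+59)<22)&(W[...,2]>55)&(W[...,2]<96)
print(m.sum(), W[m].mean(0).round(1) if m.sum() else "")
T,d2,K2,R2,t2=cap("top")
cv2.imwrite("pics/k1.png",np.hstack([cv2.resize(T[170:270,240:350],(400,364)),cv2.resize(im[200:300,200:310],(400,364))]))
E
```

```text
clock: 24.35
eef_pos: [480.5, -57.9, 170.6]
ee_rot: [0.071, 0.997, 0.001, 0.002]
force: [-0.1, 0.3, 0.7]
gripper_width: 1.0
grip_force: 0.0
rot*10 [0.03 0.04 0.03]
shift tool now [ 0.005 -0.006  0.418] in target axes [ 0.003 -0.005  0.418]
0.9999674479166667
0
```

View pics/k1.png

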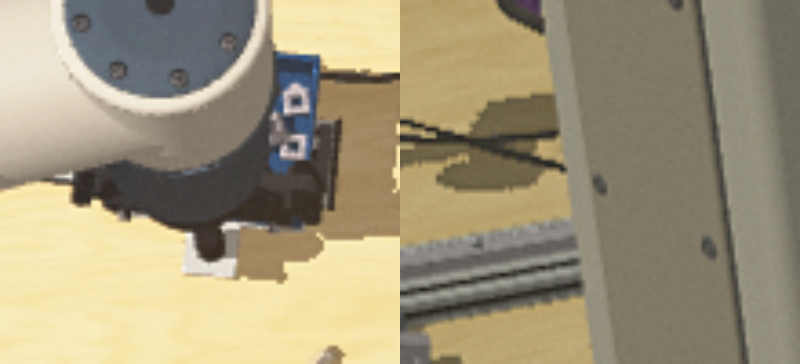

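The gripper sits over the knob, at crop (210,245) in the top view. The scene view is blocked by the arm. Descending with the jaws along the rail.

```bash

python3 -m jog '[[0.008,-0.006,0.07,0,0,0,1],[0,0,0.08,0,0,0,1],[0,0,0.08,0,0,0,1],[0,0,0.06,0,0,0,1],[0,0,0.04,0,0,0,1],[0,0,0.03,0,0,0,1],[0,0,0.03,0,0,0,1],[0,0,0.02,0,0,0,1],[0,0,0,0,0,0,1],[0,0,0,0,0,0,1]]'; python3 lg.py
```

```text
clock: 25.7
eef_pos: [479.2, -60.0, 67.9]
ee_rot: [0.072, 0.997, 0.001, 0.001]
force: [-0.4, -0.3, -0.4]
gripper_width: 1.001
grip_force: 0.0
```

```bash

python3 -m jog '[[0,0,0.008,0,0,0,0],[0,0,0,0,0,0,-0.5],[0,0,0,0,0,0,-1],[0,0,0,0,0,0,-1],[0,0,0,0,0,0,-1],[0,0,0,0,0,0,-1],[0,0,0,0,0,0,-1],[0,0,0,0,0,0,-1],[0,0,0,0,0,0,-1],[0,0,0,0,0,0,-1]]'; python3 lg.py; python3 kt.py 512 158.7 66
```

```text
clock: 26.95
eef_pos: [479.0, -60.1, 65.9]
ee_rot: [0.072, 0.997, 0.001, 0.001]
force: [-1.5, 1.5, 5.4]
gripper_width: 0.214
grip_force: 58.4
rot*10 [0.02 0.02 0.01]
shift tool now [-0.005  0.885  0.001] in target axes [-0.004  0.885 -0.   ]
```

```bash

python3 -m jog '[[0,0.02,0,0,0,0,-1],[0,0.04,0,0,0,0,-1],[0,0.05,0,0,0,0,-1],[0,0.05,0,0,0,0,-1],[0,0.05,0,0,0,0,-1],[0,0.05,0,0,0,0,-1],[0,0.04,0,0,0,0,-1],[0,0.02,0,0,0,0,-1],[0,0,0,0,0,0,-1],[0,0,0,0,0,0,-1]]'; python3 lg.py; python3 kt.py 512 158.7 66
```

```text
clock: 28.2
eef_pos: [491.4, 20.0, 65.9]
ee_rot: [0.072, 0.997, 0.002, 0.002]
force: [6.3, -0.9, 0.4]
gripper_width: 0.219
grip_force: 58.5
rot*10 [0.03 0.04 0.01]
shift tool now [-0.002  0.561  0.002] in target axes [-0.001  0.561 -0.   ]
```

```bash

python3 -m jog '[[-0.004,0.02,0,0,0,0,-1],[-0.001,0.04,0,0,0,0,-1],[-0.001,0.05,0,0,0,0,-1],[0,0.05,0,0,0,0,-1],[0,0.05,0,0,0,0,-1],[0,0.05,0,0,0,0,-1],[0,0.04,0,0,0,0,-1],[0,0.02,0,0,0,0,-1],[0,0,0,0,0,0,-1],[0,0,0,0,0,0,-1]]'; python3 lg.py; python3 kt.py 512 158.7 66
```

```text
clock: 29.45
eef_pos: [503.6, 98.2, 65.9]
ee_rot: [0.072, 0.997, 0.001, 0.001]
force: [3.2, 0.3, -0.9]
gripper_width: 0.216
grip_force: 58.7
rot*10 [0.03 0.02 0.01]
shift tool now [0.001 0.244 0.   ] in target axes [ 0.002  0.244 -0.   ]
```

```bash
cat > f.sh <<'E'
python3 - <<'P'
from h import *
o=telemetry.get_obs();u=np.array([.144,.9896]);p=o["eef_pos"];f=o["force"]
print("s_to_notch",round(float(u@(np.array([512,158.7])-p[:2])),1),"Falong",round(float(u@f[:2]),1),"Fside",round(float(f[0]*u[1]-f[1]*u[0]),1),"Fz",round(float(f[2]),1),o["clock"],p.round(1))
P
E
python3 -m jog '[[-0.003,0.02,0,0,0,0,-1],[0,0.03,0,0,0,0,-1],[0,0.03,0,0,0,0,-1],[0,0.02,0,0,0,0,-1],[0,0,0,0,0,0,-1],[0,0,0,0,0,0,-1],[0,0,0,0,0,0,-1],[0,0,0,0,0,0,-1],[0,0,0,0,0,0,-1],[0,0,0,0,0,0,-1]]'>/dev/null; sh f.sh
python3 -m jog '[[0,0.006,0,0,0,0,-1],[0,0.006,0,0,0,0,-1],[0,0.006,0,0,0,0,-1],[0,0.006,0,0,0,0,-1],[0,0.006,0,0,0,0,-1],[0,0.006,0,0,0,0,-1],[0,0.006,0,0,0,0,-1],[0,0.006,0,0,0,0,-1],[0,0.006,0,0,0,0,-1],[0,0.006,0,0,0,0,-1]]' >/dev/null; sh f.sh
```

```text
s_to_notch 36.4 Falong 1.1 Fside -2.8 Fz 1.1 30.7 [507.4 122.6  65.9]
s_to_notch 22.7 Falong -6.6 Fside -1.9 Fz 1.5 31.95 [509.5 136.1  65.9]
```

```bash

python3 -m jog '[[0,0.004,0,0,0,0,-1],[0,0.004,0,0,0,0,-1],[0,0.004,0,0,0,0,-1],[0,0.004,0,0,0,0,-1],[0,0.004,0,0,0,0,-1],[0,0.004,0,0,0,0,-1],[0,0.004,0,0,0,0,-1],[0,0.004,0,0,0,0,-1],[0,0,0,0,0,0,-1],[0,0,0,0,0,0,-1]]' >/dev/null; sh f.sh
python3 -m jog '[[0,0.003,0,0,0,0,-1],[0,0.003,0,0,0,0,-1],[0,0.003,0,0,0,0,-1],[0,0.003,0,0,0,0,-1],[0,0.003,0,0,0,0,-1],[0,0,0,0,0,0,-1],[0,0,0,0,0,0,-1],[0,0,0,0,0,0,-1],[0,0,0,0,0,0,-1],[0,0,0,0,0,0,-1]]' >/dev/null; sh f.sh
```

```text
s_to_notch 13.3 Falong -3.0 Fside -0.4 Fz -0.8 33.2 [511.  145.4  66. ]
s_to_notch 9.2 Falong -1.7 Fside 0.1 Fz -5.5 34.45 [511.6 149.4  66. ]
```

```bash

for i in 1 2 3; do python3 -m jog '[[0,0.002,0,0,0,0,-1],[0,0.002,0,0,0,0,-1],[0,0.002,0,0,0,0,-1],[0,0.002,0,0,0,0,-1],[0,0,0,0,0,0,-1],[0,0,0,0,0,0,-1],[0,0,0,0,0,0,-1],[0,0,0,0,0,0,-1],[0,0,0,0,0,0,-1],[0,0,0,0,0,0,-1]]' >/dev/null; sh f.sh; done
```

```text
s_to_notch 7.3 Falong -0.8 Fside 0.9 Fz -9.0 35.7 [511.9 151.4  66. ]
s_to_notch 5.5 Falong 1.5 Fside 2.9 Fz -12.1 36.95 [512.2 153.1  66. ]
s_to_notch 3.2 Falong 2.0 Fside 5.4 Fz -14.6 38.2 [512.5 155.4  66. ]
```

```bash

for i in 1 2; do python3 -m jog '[[-0.002,0.002,0.002,0,0,0,-1],[0,0.002,0,0,0,0,-1],[0,0.002,0,0,0,0,-1],[0,0,0,0,0,0,-1],[0,0,0,0,0,0,-1],[0,0,0,0,0,0,-1],[0,0,0,0,0,0,-1],[0,0,0,0,0,0,-1],[0,0,0,0,0,0,-1],[0,0,0,0,0,0,-1]]' >/dev/null; sh f.sh; done
```

```text
s_to_notch 1.8 Falong 2.0 Fside -4.6 Fz -3.4 39.45 [512.8 156.8  66. ]
s_to_notch 0.7 Falong 0.4 Fside -7.6 Fz 2.0 40.7 [513.  157.9  66. ]
```

```bash

for i in 1 2; do python3 -m jog '[[0.001,0.002,0,0,0,0,-1],[0,0.002,0,0,0,0,-1],[0,0,0,0,0,0,-1],[0,0,0,0,0,0,-1],[0,0,0,0,0,0,-1],[0,0,0,0,0,0,-1],[0,0,0,0,0,0,-1],[0,0,0,0,0,0,-1],[0,0,0,0,0,0,-1],[0,0,0,0,0,0,-1]]' >/dev/null; sh f.sh; done
```

```text
s_to_notch -0.1 Falong 0.3 Fside -7.2 Fz 2.0 41.95 [513.1 158.6  65.9]
s_to_notch -0.7 Falong -1.6 Fside -6.5 Fz 0.8 43.2 [513.1 159.2  65.9]
```

```bash

for i in 1; do python3 -m jog '[[0.003,0.002,0,0,0,0,-1],[0,0.002,0,0,0,0,-1],[0,0.002,0,0,0,0,-1],[0,0,0,0,0,0,-1],[0,0,0,0,0,0,-1],[0,0,0,0,0,0,-1],[0,0,0,0,0,0,-1],[0,0,0,0,0,0,-1],[0,0,0,0,0,0,-1],[0,0,0,0,0,0,-1]]' >/dev/null; sh f.sh; done
python3 - <<'E'
from h import *
im,d,K,R,t=cap("top");W=world(d.astype(float),K,R,t);hsv=cv2.cvtColor(im,cv2.COLOR_BGR2HSV)
T=np.load("top0.npz");W0=world(T["d"].astype(float),T["K"],T["R"],T["t"]);h0=cv2.cvtColor(T["im"],cv2.COLOR_BGR2HSV)
u=np.array([.144,.9896]);n=np.array([.9896,-.144])
for w,h,y0 in((W0,h0,-70),(W,hsv,148)):
    m=(h[...,0]>98)&(h[...,0]<118)&(h[...,1]>110)&(w[...,2]>76)&(w[...,2]<88)&(np.abs(w[...,0]-570)<90)&(np.abs(w[...,1]-y0)<90)
    s=w[m][:,:2]@u;c=w[m][:,:2]@n;print(m.sum(),np.percentile(s,[1,5,50,95,99]).round(1),np.percentile(c,[2,98]).round(1))
P=W[(W[...,2]>52)&(W[...,2]<75)&(np.abs(W[...,0]-585)<45)&(np.abs(W[...,1]-140)<50)];print("in tray px",len(P))
E
```

```text
s_to_notch -1.5 Falong -5.7 Fside -3.0 Fz 1.1 44.45 [513.3 160.1  65.9]
211 [-50.6 -49.8  -5.9  70.4  71.3] [502. 615.]
168 [170.3 170.9 198.2 278.4 285.3] [510.8 617.9]
in tray px 331
```

```bash

python3 -m jog '[[0.002,-0.002,0,0,0,0,-1],[0,-0.002,0,0,0,0,-1],[0,0,0,0,0,0,-1],[0,0,0,0,0,0,-1],[0,0,0,0,0,0,-1],[0,0,0,0,0,0,-1],[0,0,0,0,0,0,-1],[0,0,0,0,0,0,-1],[0,0,0,0,0,0,-1],[0,0,0,0,0,0,-1]]'; sh f.sh
```

```text
clock: 45.75
eef_pos: [513.2, 160.0, 65.9]
ee_rot: [0.072, 0.997, 0.001, 0.002]
force: [-1.3, -4.6, 2.1]
gripper_width: 0.218
grip_force: 60.6
s_to_notch -1.5 Falong -4.8 Fside -0.6 Fz 2.1 45.75 [513.2 160.   65.9]
```

```bash

python3 -m jog '[[0,-0.003,0,0,0,0,-1],[0,-0.002,0,0,0,0,-1],[0,0,0,0,0,0,-1],[0,0,0,0,0,0,-1],[0,0,0,0,0,0,-1],[0,0,0,0,0,0,-1],[0,0,0,0,0,0,-1],[0,0,0,0,0,0,-1],[0,0,0,0,0,0,-1],[0,0,0,0,0,0,-1]]'>/dev/null; sh f.sh
python3 -m jog '[[0,0,0,0,0,0,-1],[0,0,0,0,0,0,-1],[0,0,0,0,0,0,-1],[0,0,0,0,0,0,-1],[0,0,0,0,0,0,-1],[0,0,0,0,0,0,-1],[0,0,0,0,0,0,-1],[0,0,0,0,0,0,-1],[0,0,0,0,0,0,-1],[0,0,0,0,0,0,-1]]'>/dev/null; sh f.sh
```

```text
s_to_notch -1.2 Falong -2.6 Fside 0.7 Fz 5.3 47.0 [513.2 159.8  65.9]
s_to_notch -1.3 Falong -2.9 Fside -0.2 Fz 5.3 48.25 [513.2 159.8  65.9]
```

```bash

python3 -m jog '[[0,-0.002,0,0,0,0,-1],[0,-0.002,0,0,0,0,-1],[0,0,0,0,0,0,-1],[0,0,0,0,0,0,-1],[0,0,0,0,0,0,-1],[0,0,0,0,0,0,-1],[0,0,0,0,0,0,-1],[0,0,0,0,0,0,-1],[0,0,0,0,0,0,-1],[0,0,0,0,0,0,-1]]'>/dev/null; sh f.sh
```

```text
s_to_notch -0.8 Falong -0.4 Fside 0.6 Fz 5.8 49.5 [513.1 159.4  65.9]
```

```bash
python3 - <<'E'
from h import *
im,d,K,R,t=cap("top");W=world(d.astype(float),K,R,t);T=np.load("top0.npz")
for n,(a,b,c,e) in dict(mk=(220,280,260,295),drv=(300,340,260,298),bat=(168,198,270,296),teal=(345,390,200,245)).items():
    print(n,np.median(np.abs(im[c:e,a:b].astype(int)-T["im"][c:e,a:b])),np.median(np.abs(d[c:e,a:b]-T["d"][c:e,a:b])))
P=W[205:250,400:440].reshape(-1,3);print("cup rim",np.median(P[(P[:,2]>64)&(P[:,2]<76)],0).round(1))
o=telemetry.get_obs();print(o["clock"],o["grip_force"],o["force"].round(1))
from plant import close_job;print(close_job())
E
```

```text
mk 22.0 2.8354492
drv 73.0 2.8028564
bat 18.0 3.1262207
teal 20.0 2.9007568
cup rim [ 487.4 -362.1   68.6]
49.55 61.142706871032715 [ 0.  -0.7  5.4]
the job is handed in; nothing more can be done
None
```

The job is handed in at 49.6 s: the nuts are in the tray (five clear in the top view, the sixth partly hidden), the empty cup stands upright in its original place, the tray is in the notch with the knob still gripped and almost no push along the rail, and the bystanders were not touched, though my final image comparison of them was inconclusive.

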